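Ready the stamping table

TASK

Get the stamping table ready for the workshop: stand each hand stamp on the ink pad of its own colour, upright with its whole rubber face on the felt. Keep the inks clean, so never let a stamp touch a pad of another colour, and set each stamp down rather than dropping it. Do not knock over the mug or the glue stick.

Things in the scene. Friction and masses are not known exactly. Their poses are not given: they have to be found in the camera images.
- stamp_red_mid (a point): Loose hand stamp with red handle, upright on its rubber face; 72 mm tall, 60 g, round (yaw is free). Foot 34 mm across, 17 mm high (red, wooden rim, black rubber face 33 mm across beneath), slim wooden neck, then a straight red grip 22 mm across, 31 to 67 mm above its underside, domed top. This point: on its axis, 36 mm above its underside; z up along the handle.
- stamp_yellow_mid (a point): Loose hand stamp with yellow handle, upright on its rubber face; 72 mm tall, 60 g, round (yaw is free). Foot 34 mm across, 17 mm high (yellow, wooden rim, black rubber face 33 mm across beneath), slim wooden neck, then a straight yellow grip 22 mm across, 31 to 67 mm above its underside, domed top. This point: on its axis, 36 mm above its underside; z up along the handle.
- stamp_green_mid (a point): Loose hand stamp with green handle, upright on its rubber face; 72 mm tall, 60 g, round (yaw is free). Foot 34 mm across, 17 mm high (green, wooden rim, black rubber face 33 mm across beneath), slim wooden neck, then a straight green grip 22 mm across, 31 to 67 mm above its underside, domed top. This point: on its axis, 36 mm above its underside; z up along the handle.
- stamp_blue_mid (a point): Loose hand stamp with blue handle, upright on its rubber face; 72 mm tall, 60 g, round (yaw is free). Foot 34 mm across, 17 mm high (blue, wooden rim, black rubber face 33 mm across beneath), slim wooden neck, then a straight blue grip 22 mm across, 31 to 67 mm above its underside, domed top. This point: on its axis, 36 mm above its underside; z up along the handle.
- pad_red: Open ink pad with red felt in a black tray, fixed to the table. Tray 92 mm (its x) by 66 mm (its y), 11 mm high; the flat, firm felt is 84 by 58 mm, centred in it, its top 14 mm above the table. Origin: centre of the underside, on the table; it may be turned any way about z.
- pad_yellow: Open ink pad with yellow felt in a black tray, fixed to the table. Tray 92 mm (its x) by 66 mm (its y), 11 mm high; the flat, firm felt is 84 by 58 mm, centred in it, its top 14 mm above the table. Origin: centre of the underside, on the table; it may be turned any way about z.
- pad_green: Open ink pad with green felt in a black tray, fixed to the table. Tray 92 mm (its x) by 66 mm (its y), 11 mm high; the flat, firm felt is 84 by 58 mm, centred in it, its top 14 mm above the table. Origin: centre of the underside, on the table; it may be turned any way about z.
- pad_blue: Open ink pad with blue felt in a black tray, fixed to the table. Tray 92 mm (its x) by 66 mm (its y), 11 mm high; the flat, firm felt is 84 by 58 mm, centred in it, its top 14 mm above the table. Origin: centre of the underside, on the table; it may be turned any way about z.
- mug: Bystander: loose white mug standing among the things, 75 mm across, 85 mm tall, its handle sticking out 70 mm at most from its axis, towards its own y. Origin: centre of its underside; z up.
- glue_mid (a point): Bystander: loose glue stick, white and orange, standing upright among the things, 29 mm across, 92 mm tall. This point is on its axis, 46 mm above its underside; z up.
Not all that is in view belongs to the job. There is more than one size of the part that bears stamp_green_mid; the job needs the smaller.

How it is judged:
By the outcome, as a careful person would: the job done as asked, in the order asked, and still so for the second after the job is handed in, with the robot touching nothing.
It also fails if it takes over 99 s, if anything falls off the work surface, if the arm or the gripper's body presses on something with over 40 N, if the wrist force passes 120 N, or if a joint passes its speed limit or range.

ROBOT

A 6-joint arm with a two-finger parallel gripper is mounted at the origin on the work surface. World frame = base frame: x ahead of the robot, y to its left, z up, the work surface at z = 0. Lengths are in m, angles in rad, forces in N, time in s.
With the tool pointing down it reaches from about 0.35 to 0.8 m from the base axis. Payload 7.3 kg.
Tool frame: the origin (TCP) lies midway between the tips of the shut fingers; the grasp point (between the pads) lies hold_point_z behind it (hold_point_z is the distance from the TCP to the grasp point, in m); x points along the fingers, y is the direction in which the jaws open and shut, and the axes are right-handed (so a half turn about x gives the same grasp; the last joint's range is limited). The gripper opens to 85 mm and grips with 20 to 120 N. Pads are 22 mm wide; open, the fingers measure 114 mm over their backs; the gripper's body (76 mm by 85 mm) begins 54 mm behind the grasp point. The pads swing forward as they close: fully open they stand 13 mm farther back than shut.
Start: joints at [1.008, 0.342, 1.524, -0, 1.275, -0.146], TCP at [0.213, 0.48, 0.211] pointing down, gripper open.
Joint ranges: [-2.53, 2.53], [-0.77, 2.02], [0.04, 2.7], [-1, 4.14], [0.28, 2.66], [-3.11, 3.11]. Speed limits (rad/s): [2.57, 2.57, 3.14, 3.14, 3.14, 3.14].

INTERFACE

Orientations are given as a rotation vector (axis times angle).
In Python, from workcell import * gives the robot as it stands. The module is installed in compiled form; this text tells all that it offers.
- The arm moves only by the shell command python3 -m handwheel 'ROWS' [FORCE]. ROWS is text: rows parted by semicolons, each of 7 numbers parted by spaces: the closure, from 0 (fully open) to 1 (shut), then the shift along the world's x, y, z in m, then the turn, a rotation vector about the world's x, y, z in degrees. A call has 1 to 12 rows; each row shifts and turns the commanded pose from where the row before left it; what a row does not reach is not made up. A row lasts 1/12 s, in which the tool goes at most 41.7 mm and 7.16 degrees, less where a joint would pass 70% of its speed; a pose out of reach is approached as far as the arm can. A call is refused whole if a number of a shift passes 0.0417 or a number of a turn 7.16, either way. A call with a gripper value outside its range is refused whole. The fingers move at their own pace and stop on an object; FORCE is the grip in N (left out, the last holds). Time passes only in rows, so rows that do not move let the fingers close. It gives the time, the measured TCP pose, the force and the opening at its end, in the units of the state.
- observe(): the state, without advancing time (a new reading comes with each control period).
- camera(name): name is "scene" or "top" or "wrist"; returns the picture (400x640x3 uint8, blue, green, red); there is no depth.
- camera_model(name): a dict with "camera_matrix" (3x3 intrinsics, pixels), "R" (3x3) and "t" (3): a world point X has camera coordinates R X + t; the wrist camera has in their place "tool_from_camera" (4x4, takes a point from camera to tool coordinates, whose origin is the TCP and whose axes are the tool frame's). Camera axes: x right, y down, z forward; pixel columns grow to the right and rows downward; lengths in m; the calibration is good to about 2 mm. A picture is of the moment at which its call begins: read the wrist's pose just before it. camera_model takes no time and is no camera call.
- job_done(): hands the job in, once; it reports no verdict.
The state is a dict: "time_s": time; "joint_pos": joint angles; "joint_vel": joint speeds; "joint_efforts": joint torques, N m; "tcp_pos": TCP position; "eef_rot": TCP orientation; "ft_force": force on the tool from outside, world axes, zero at the start; "torque": the same for the moment, N m; "grip_width": finger opening in m.
Only numpy, scipy, OpenCV 4.12 (cv2) and the standard library are available. Lean on these libraries where they do the work, as an engineer would, in place of code of your own. Each camera call takes 0.05 s, during which the arm holds its last target. There are 200 camera calls.

## Working session

There is one attempt and no reset: what is moved stays moved. The work goes in short steps, Python scripts to look and compute and a shell command to move; the robot and the scene stay as the last step left them, time stands still between calls to the robot, and variables do not carry over. Pictures are saved under pics/ and viewed, about 12 in all and at most 16, crops included, and the job is handed in when it is done.

```bash
mkdir -p pics; python3 - <<'E'
from workcell import *
import cv2
s=observe();print({k:s[k] for k in('time_s','tcp_pos','eef_rot','grip_width')})
for n in('top','scene'):
    cv2.imwrite(f'pics/{n}0.png',camera(n));m=camera_model(n);print(n,m)
print(camera_model('wrist'))
try: print(hold_point_z)
except Exception as e: print(e)
E
```

```text
{'time_s': 0.0, 'tcp_pos': array([0.21228202, 0.4796951 , 0.21052172]), 'eef_rot': array([ 0.32578595,  1.54650644, -0.32808802]), 'grip_width': 0.08558682680093166}
top {'camera_matrix': array([[433.22264215,   0.        , 323.31768183],
       [  0.        , 433.22264215, 199.22101414],
       [  0.        ,   0.        ,   1.        ]]), 'R': array([[-0.01651412, -0.99979157,  0.01200441],
       [-0.98473294,  0.01418226, -0.1734932 ],
       [ 0.17328679, -0.01468623, -0.9847619 ]]), 't': array([-0.00760363,  0.52724388,  1.24622795])}
scene {'camera_matrix': array([[458.59298772,   0.        , 321.6599509 ],
       [  0.        , 458.59298772, 205.28940702],
       [  0.        ,   0.        ,   1.        ]]), 'R': array([[-0.53563162,  0.84433812,  0.01385311],
       [ 0.46774961,  0.31030967, -0.82759786],
       [-0.70307117, -0.4368078 , -0.56115049]]), 't': array([ 0.2891318 , -0.18870279,  1.61384238])}
{'camera_matrix': array([[278.37490296,   0.        , 315.66462799],
       [  0.        , 278.37490296, 201.01838745],
       [  0.        ,   0.        ,   1.        ]]), 'tool_from_camera': array([[-9.95331406e-05, -3.11924642e-01,  9.50106840e-01,
        -1.61959803e-01],
       [ 9.99999910e-01,  3.60834635e-04,  2.23223680e-04,
        -1.10541765e-03],
       [-4.12460421e-04,  9.50106777e-01,  3.11924578e-01,
        -7.90090370e-02],
       [ 0.00000000e+00,  0.00000000e+00,  0.00000000e+00,
         1.00000000e+00]])}
0.0187
```

View pics/top0.png

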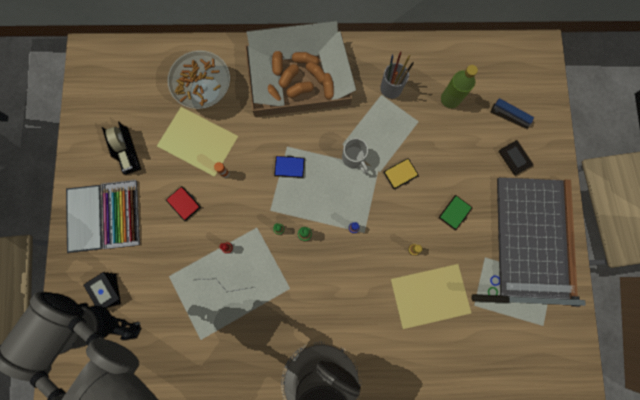

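View pics/scene0.png

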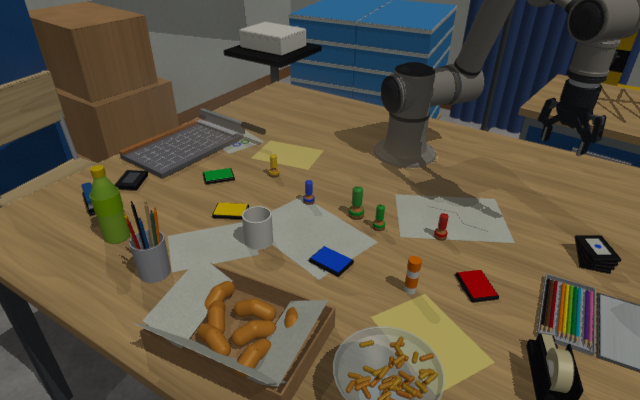

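```bash
cat > h.py <<'E'
from workcell import *
import cv2, numpy as np
from scipy.spatial.transform import Rotation as Ro
H={'red':[(0,6),(174,180)],'yellow':[(18,30)],'green':[(50,75)],'blue':[(112,128)]}
def mask(im,c,s=130,v=35):
    h=cv2.cvtColor(im,cv2.COLOR_BGR2HSV);m=0
    for a,b in H[c]: m=m|cv2.inRange(h,(a,s,v),(b,255,255))
    return m
def blobs(im,c,amin=15,**k):
    n,l,st,ce=cv2.connectedComponentsWithStats(mask(im,c,**k))
    return [(st[i],ce[i],l==i) for i in range(1,n) if st[i][4]>=amin]
def pose(n,s=None):
    m=camera_model(n)
    if n!='wrist': return m['camera_matrix'],m['R'],m['t']
    T=m['tool_from_camera'];Rt=Ro.from_rotvec(s['eef_rot']).as_matrix()
    Rw=Rt@T[:3,:3];p=Rt@T[:3,3]+s['tcp_pos'];return m['camera_matrix'],Rw.T,-Rw.T@p
def proj(P,c):
    K,R,t=c;q=(np.atleast_2d(P)@R.T+t)@K.T;return q[:,:2]/q[:,2:]
def ray(uv,z,c):
    K,R,t=c;d=np.c_[np.atleast_2d(uv),np.ones(len(np.atleast_2d(uv)))]@np.linalg.inv(K).T@R
    o=-R.T@t;return o+d*((z-o[2])/d[:,2])[:,None]
E
python3 - <<'E'
from h import *
for n in('top','scene'):
    im=cv2.imread(f'pics/{n}0.png');c=pose(n)
    for k in H:
        for st,ce,m in blobs(im,k):
            a=st[4]
            if a>3000: continue
            z=.014 if a>250 else .045
            ex=''
            ys,xs=np.nonzero(m)
            if a>250:
                w=ray(np.c_[xs,ys],.014,c)[:,:2].astype(np.float32)
                (_,sz,an)=cv2.minAreaRect(w*1000);ex=f'rect {np.round(sz)} ang {an:.0f}'
            print(n,k,a,st[:4],ce.round(1),ray(ce,z,c)[0].round(3),ex)
s=observe();print(Ro.from_rotvec(s['eef_rot']).as_matrix().round(2))
for n,(x0,y0,x1,y1) in {'top':(160,130,480,270),'scene':(195,150,505,305)}.items():
    cv2.imwrite(f'pics/{n}0c.png',cv2.resize(cv2.imread(f'pics/{n}0.png')[y0:y1,x0:x1],None,fx=2.5,fy=2.5,interpolation=cv2.INTER_CUBIC))
E
```

```text
top red 15 [393  64   4  12] [394.7  69.1] [ 0.941 -0.248  0.045] 
top red 574 [167 187  32  33] [182.5 203. ] [0.527 0.412 0.014] rect [87. 62.] ang 42
top red 83 [129 191   3  50] [129.9 216.3] [0.484 0.556 0.045] 
top red 83 [220 243  12  10] [225.4 247. ] [0.39  0.273 0.045] 
top yellow 33 [397  56  13  25] [403.4  66.5] [ 0.95  -0.276  0.045] 
top yellow 124 [465  65  13  13] [471.   70.8] [ 0.933 -0.49   0.045] 
top yellow 16 [181  73   7   4] [184.2  74.7] [0.93  0.413 0.045] 
top yellow 18 [190  72   4   5] [191.3  74. ] [0.932 0.391 0.045] 
top yellow 29 [200  74  13   5] [205.3  76.4] [0.923 0.347 0.045] 
top yellow 80 [175  80   9  14] [179.6  87.4] [0.887 0.426 0.045] 
top yellow 15 [188  92   3   7] [188.9  95.1] [0.862 0.396 0.045] 
top yellow 547 [385 159  33  29] [400.8 173. ] [ 0.612 -0.258  0.014] rect [62. 87.] ang 28
top yellow 131 [120 191   4  51] [121.3 217.4] [0.481 0.581 0.045] 
top yellow 119 [408 244  15  12] [414.9 249. ] [ 0.375 -0.282  0.045] 
top green 134 [114 193   5  49] [116.2 217. ] [0.483 0.596 0.045] 
top green 515 [440 197  31  32] [455.3 212. ]
[... 1976 characters left out ...]
e green 279 [204 168  30  14] [218.  174.2] [ 0.495 -0.414  0.014] rect [63. 85.] ang 51
scene green 171 [353 187  10  19] [357.3 195.9] [0.405 0.033 0.045] 
scene green 109 [376 205   9  16] [380. 212.] [0.441 0.121 0.045] 
scene green 53 [349 207  15   9] [356.  212.5] [0.478 0.069 0.045] 
scene green 32 [373 222  12   6] [378.3 225.2] [0.497 0.144 0.045] 
scene green 193 [570 287   7  48] [573.4 311. ] [0.541 0.612 0.045] 
scene blue 85 [306 180   6  15] [308.5 187.1] [ 0.442 -0.108  0.045] 
scene blue 28 [303 196  11   6] [308.1 199.6] [ 0.497 -0.072  0.045] 
scene blue 59 [310 254  43  19] [329.8 264.3] [0.693 0.119 0.045] 
[[-0.    0.4   0.91]
 [-0.    0.91 -0.4 ]
 [-1.   -0.   -0.  ]]
```

View pics/top0c.png

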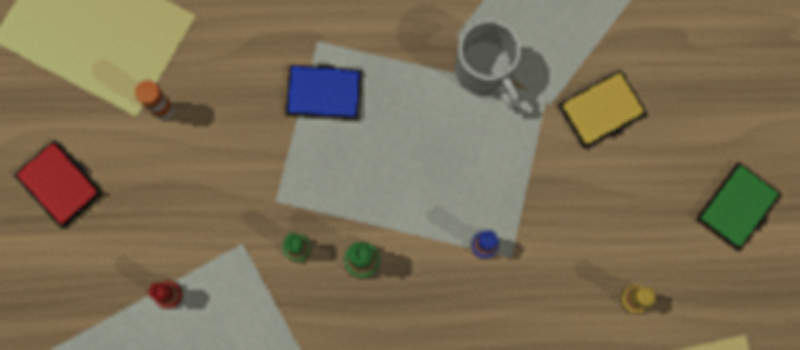

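View pics/scene0c.png

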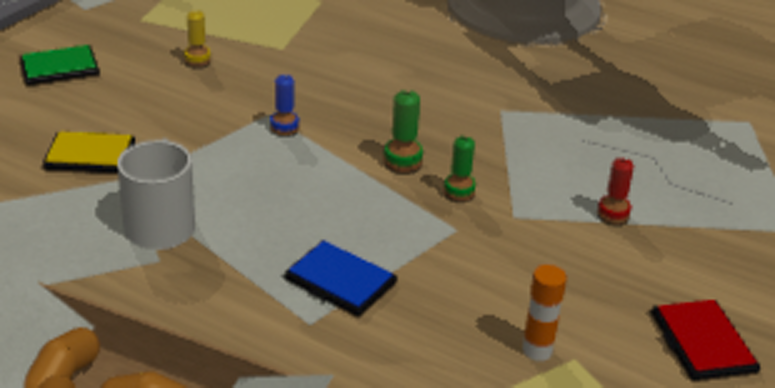

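```bash
cat >> h.py <<'E'
from scipy.optimize import least_squares
A=np.linspace(0,2*np.pi,24,endpoint=False)
def ring(x,y,z,r): return np.c_[x+r*np.cos(A),y+r*np.sin(A),np.full(24,z)]
def model_mask(x,y,c,foot,z0=0,up=4,shape=(400,640)):
    m=np.zeros((shape[0]*up,shape[1]*up),np.uint8)
    L=[[ring(x,y,z0+.031,.011),ring(x,y,z0+.067,.011),ring(x,y,z0+.072,.004)]]
    if foot: L.append([ring(x,y,z0+.005,.017),ring(x,y,z0+.017,.017)])
    for P in L:
        q=proj(np.vstack(P),c);cv2.fillPoly(m,[cv2.convexHull(((q+.5)*up).astype(np.float32)).astype(np.int32)],1)
    return m
def cen(x,y,c,foot,z0=0):
    M=cv2.moments(model_mask(x,y,c,foot,z0),True);return np.array([M['m10'],M['m01']])/M['m00']/4-.5
E
python3 - <<'E'
from h import *
c=pose('scene');ct=pose('top')
for k,uv,f,x0,tuv in(('red',(442.9,221.2),0,(.39,.275),(225.4,247)),('yellow',(273.1,164.3),1,(.38,-.28),(414.9,249)),('green',(380,212),0,(.44,.12),(276.8,227)),('BIGgreen',(357.3,195.9),0,(.42,.04),(303.6,231.3)),('blue',(308.5,187.1),0,(.44,-.108),(354.8,225.8))):
    r=least_squares(lambda p:cen(*p,c,f)-uv,x0,diff_step=.02).x
    r2=least_squares(lambda p:cen(*p,ct,1 if k in('red','yellow') else 0)-tuv,x0,diff_step=.02).x
    print(k,r.round(3),'top',r2.round(3))
# mug rim ends (top crop -> px), glue top
for n,uv,z,cc in(('mug rim L',(458/2.5+160,55/2.5+130),.085,ct),('mug rim R',(521/2.5+160,55/2.5+130),.085,ct),('handle end',(538/2.5+160,112/2.5+130),.045,ct),('glue top',(148/2.5+160,92/2.5+130),.092,ct),('glue sc',(548/2.5+195,272/2.5+150),.092,c),('mug sc',(155/2.5+195,163/2.5+150),.085,c)):
    print(n,ray(uv,z,cc)[0].round(3))
E
```

```text
red [0.394 0.279] top [0.391 0.277]
yellow [ 0.373 -0.289] top [ 0.376 -0.288]
green [0.447 0.124] top [0.445 0.122]
BIGgreen [0.411 0.036] top [0.431 0.043]
blue [ 0.448 -0.103] top [ 0.445 -0.108]
mug rim L [ 0.661 -0.076  0.085]
mug rim R [ 0.66  -0.151  0.085]
handle end [ 0.6   -0.174  0.045]
glue top [0.619 0.286 0.092]
glue sc [0.623 0.29  0.092]
mug sc [ 0.676 -0.105  0.085]
```

Top and scene agree to within about 3 mm. Stamps: red (.392,.278), small green (.446,.123), blue (.446,-.106), yellow (.375,-.288). The larger green is a decoy at about (.425,.042). Pads: red (.531,.414), yellow (.615,-.257), green (.491,-.417), blue (.638,.088). The mug is at (.668,-.11) with its handle towards the yellow pad, and the glue is at (.62,.288). I'm going to red first.

```bash
python3 -m handwheel '0.3 .036 -.0404 0 0 0 0; 0.3 .036 -.0404 0 0 0 0; 0.3 .036 -.0404 0 0 0 0; 0.3 .036 -.0404 0 0 0 0; 0.3 .036 -.0404 0 0 0 0; 0.3 0 0 -.04 0 0 0; 0.3 0 0 -.04 0 0 0; 0.3 0 0 0 0 0 0' 40
python3 - <<'E'
from h import *
s=observe();im=camera('wrist');c=pose('wrist',s)
for k in ('red','green'):
    for st,ce,m in blobs(im,k,25): print(k,st,ce.round(1))
for p in ((.392,.278),(.446,.123)): print(proj([[*p,.036],[*p,.072],[*p,0]],c).round(0).tolist())
cv2.imwrite('pics/w1.png',im)
E
```

```text
time_s: 0.77
tcp_pos: [0.3478, 0.321, 0.1252]
eef_rot: [0.322, 1.555, -0.336]
ft_force: [-0.8, -1.8, -0.6]
grip_width: 0.0599
red [ 565  154   44  123 1020] [586.8 213.1]
red [281 229  31  52 979] [294.5 255.4]
red [ 421  265   78   44 1754] [455.9 286.3]
green [ 607  132   33  125 1029] [625.8 186.6]
green [178 348  21  25 183] [188.2 361.1]
[[297.0, 253.0], [293.0, 272.0], [299.0, 238.0]]
[[194.0, 341.0], [178.0, 368.0], [206.0, 318.0]]
```

View pics/w1.png

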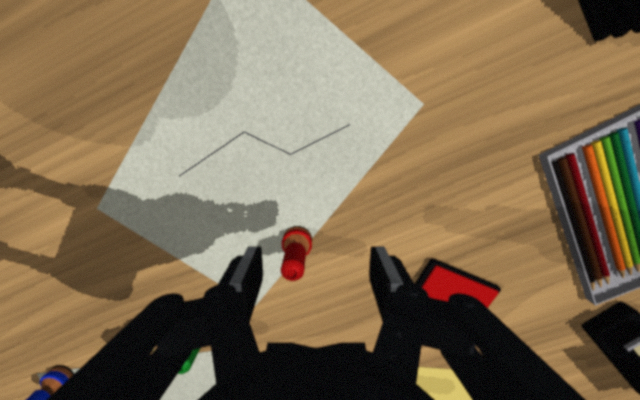

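The wrist view shows the red stamp at (295,255), which matches the prediction. The per-row limit applies to the length of the shift, so I'm using shorter steps.

```bash
python3 -m handwheel '0.3 .022 -.0215 0 0 0 0; 0.3 .022 -.0215 0 0 0 0; 0.3 0 0 -.03 0 0 0; 0.3 0 0 -.03 0 0 0; 0.3 0 0 -.025 0 0 0; 0.3 0 0 -.01 0 0 0;0.3 0 0 0 0 0 0' 40; python3 -m handwheel '1 0 0 0 0 0 0;1 0 0 0 0 0 0;1 0 0 0 0 0 0;1 0 0 0 0 0 0;1 0 0 0 0 0 0;1 0 0 0 0 0 0' 40
```

```text
time_s: 1.4
tcp_pos: [0.3947, 0.282, 0.036]
eef_rot: [0.325, 1.548, -0.327]
ft_force: [-0.6, -0.6, 0.6]
grip_width: 0.0598
time_s: 1.9
tcp_pos: [0.3962, 0.2821, 0.0379]
eef_rot: [0.328, 1.543, -0.325]
ft_force: [-1.0, -1.2, 7.2]
grip_width: 0.0199
```

```bash
python3 -m handwheel '1 0 0 .02 0 0 0;1 0 0 .03 0 0 0;1 0 0 0.01 0 0 0;1 .0232 .0227 0 0 0 0;1 .0232 .0227 0 0 0 0;1 .0232 .0227 0 0 0 0;1 .0232 .0227 0 0 0 0;1 .0232 .0227 0 0 0 0;1 .023 .0225 0 0 0 0;1 0 0 0 0 0 0;1 0 0 0 0 0 0' 40
cat > look.py <<'E'
from h import *
import sys
name,pc,px,py=sys.argv[1],sys.argv[2],float(sys.argv[3]),float(sys.argv[4])
P=[];W=[]
s=observe();im=camera('wrist');c=pose('wrist',s);P.append(s['tcp_pos'])
s2=observe();print('tcp',s['tcp_pos'].round(4),'later',s2['tcp_pos'].round(4),'w',s2['grip_width'].round(4),'f',s2['ft_force'].round(1))
print('pad centre expected px',proj([[px,py,.014]],c).round(0)[0])
for st,ce,m in blobs(im,pc,60):
    print(pc,st,ce.round(0),'z.014->',ray(ce,.014,c)[0].round(3))
cv2.imwrite(f'pics/{name}.png',im)
E
python3 look.py w2 red .531 .414
```

```text
time_s: 2.82
tcp_pos: [0.5345, 0.4182, 0.0957]
eef_rot: [0.326, 1.546, -0.326]
ft_force: [-0.2, 0.2, -0.7]
grip_width: 0.0198Traceback (most recent call last):
  File "look.py", line 6, in <module>
    s2=observe();print('tcp',s['tcp_pos'].round(4),'later',s2['tcp_pos'].round(4),'w',s2['grip_width'].round(4),'f',s2['ft_force'].round(1))
                                                                                      ^^^^^^^^^^^^^^^^^^^^^^
AttributeError: 'float' object has no attribute 'round'
```

```bash
sed -i "s/s2\['grip_width'\].round(4)/round(s2['grip_width'],4)/" look.py; python3 look.py w2 red .531 .414
```

```text
tcp [0.5336 0.4174 0.0959] later [0.5334 0.417  0.0962] w 0.0199 f [-0.5 -0.7 -0.5]
pad centre expected px [312. 199.]
red [ 432    0   71  168 1748] [467.  81.] z.014-> [0.49  0.569 0.014]
red [ 258  150  109  129 7088] [312. 208.] z.014-> [0.539 0.41  0.014]
```

View pics/w2.png

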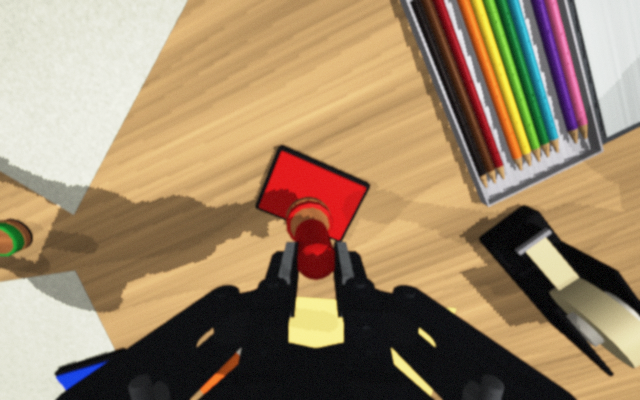

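```bash
python3 -m handwheel '1 0 0 -.02 0 0 0;1 0 0 -.015 0 0 0;1 0 0 -.006 0 0 0;1 0 0 -.002 0 0 0;1 0 0 0 0 0 0' ; python3 -m handwheel '1 0 0 -.001 0 0 0;1 0 0 0 0 0 0';python3 -m handwheel '1 0 0 -.001 0 0 0;1 0 0 0 0 0 0'
```

```text
time_s: 3.33
tcp_pos: [0.5338, 0.4171, 0.0536]
eef_rot: [0.327, 1.546, -0.327]
ft_force: [0.0, -0.3, -1.4]
grip_width: 0.02
time_s: 3.5
tcp_pos: [0.5346, 0.4177, 0.0534]
eef_rot: [0.328, 1.545, -0.326]
ft_force: [0.1, 0.1, -1.4]
grip_width: 0.0202
time_s: 3.67
tcp_pos: [0.5346, 0.4178, 0.0521]
eef_rot: [0.328, 1.545, -0.326]
ft_force: [0.7, 0.2, 1.7]
grip_width: 0.0199
```

```bash
python3 -m handwheel '1 0 0 -.001 0 0 0;1 0 0 0 0 0 0'; python3 -m handwheel '0.8 0 0 0 0 0 0;0.6 0 0 0 0 0 0;0.5 0 0 0 0 0 0;0.45 0 0 0 0 0 0;0.4 0 0 0 0 0 0;0.4 0 0 0 0 0 0'
```

```text
time_s: 3.83
tcp_pos: [0.535, 0.4178, 0.052]
eef_rot: [0.328, 1.544, -0.326]
ft_force: [-1.2, -1.1, 7.8]
grip_width: 0.0202
time_s: 4.33
tcp_pos: [0.534, 0.4175, 0.05]
eef_rot: [0.327, 1.546, -0.327]
ft_force: [-0.1, 1.1, -0.1]
grip_width: 0.0509
```

```bash
python3 -m handwheel '0.4 0 0 .015 0 0 0;0.4 0 0 .035 0 0 0;0.4 0 0 .035 0 0 0;0.4 0 0 .015 0 0 0'; python3 -m handwheel '0.3 -.00725 -.0245 0 0 0 -6.7;0.3 -.00725 -.0245 0 0 0 -6.7;0.3 -.00725 -.0245 0 0 0 -6.7;0.3 -.00725 -.0245 0 0 0 -6.7;0.3 -.00725 -.0245 0 0 0 -6.7;0.3 -.00725 -.0245 0 0 0 -6.7;0.3 -.00725 -.0245 0 0 0 -6.7;0.3 -.00725 -.0245 0 0 0 -6.7;0.3 -.00725 -.0245 0 0 0 -6.7;0.3 -.00725 -.0245 0 0 0 -6.7;0.3 -.00725 -.0245 0 0 0 -6.7;0.3 -.00725 -.0245 0 0 0 -6.7'; python3 -m handwheel '0.3 0 0 0 0 0 0;0.3 0 0 0 0 0 0'
python3 look.py w3 green .446 .123
python3 - <<'E'
from h import *
print(observe()['joint_pos'])
c=pose('wrist',observe());print(proj([[.446,.123,.05],[.446,.123,0],[.425,.042,0]],c).round(0))
cv2.imwrite('pics/top1.png',camera('top'))
E
```

```text
time_s: 4.67
tcp_pos: [0.5357, 0.4186, 0.1552]
eef_rot: [0.33, 1.541, -0.323]
ft_force: [-0.1, 0.8, 0.7]
grip_width: 0.0514
time_s: 5.67
tcp_pos: [0.4466, 0.1225, 0.1503]
eef_rot: [1.395, 1.077, -1.394]
ft_force: [0.7, -0.2, 0.3]
grip_width: 0.0596
time_s: 5.83
tcp_pos: [0.4471, 0.1227, 0.1505]
eef_rot: [1.392, 1.08, -1.391]
ft_force: [-0.4, 0.8, 0.1]
grip_width: 0.0596
tcp [0.4471 0.1227 0.1505] later [0.4475 0.1235 0.1505] w 0.0597 f [ 0.8  0.4 -0.7]
pad centre expected px [314. 185.]
green [301 171  29  41 672] [315. 193.] z.014-> [0.445 0.113 0.014]
green [ 301  235   35   65 1366] [319. 270.] z.014-> [0.425 0.016 0.014]
[1.03708284e-01 2.94663441e-01 1.77744141e+00 2.60130858e-04
 1.06861864e+00 3.52598234e-01]
[[313. 195.]
 [314. 182.]
 [313. 247.]]
```

View pics/w3.png

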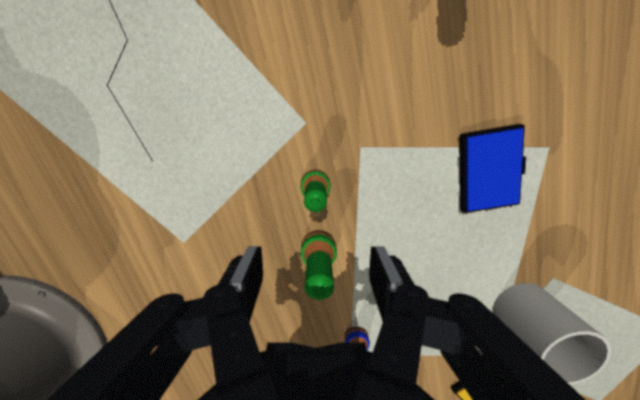

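The small green stamp is at (315,190), as predicted, and the big one is at (319,265), outside the jaw plane. I'm descending and gripping.

```bash
python3 -m handwheel '0.3 0 0 -.033 0 0 0; 0.3 0 0 -.033 0 0 0; 0.3 0 0 -.03 0 0 0; 0.3 0 0 -.015 0 0 0;0.3 0 0 -.004 0 0 0;0.3 0 0 0 0 0 0'; python3 -m handwheel '1 0 0 0 0 0 0;1 0 0 0 0 0 0;1 0 0 0 0 0 0;1 0 0 0 0 0 0;1 0 0 0 0 0 0;1 0 0 0 0 0 0' 40; python3 -m handwheel '1 0 0 .015 0 0 0;1 0 0 .03 0 0 0;1 0 0 .035 0 0 0;1 0 0 .035 0 0 0;1 0 0 .01 0 0 0; 1 0 0 0 0 0 0'
```

```text
time_s: 6.43
tcp_pos: [0.4467, 0.1242, 0.0342]
eef_rot: [1.388, 1.083, -1.391]
ft_force: [-0.3, 0.2, 0.6]
grip_width: 0.0599
time_s: 6.93
tcp_pos: [0.4479, 0.1237, 0.0365]
eef_rot: [1.392, 1.079, -1.388]
ft_force: [-1.1, -0.4, 6.0]
grip_width: 0.0197
time_s: 7.43
tcp_pos: [0.4492, 0.1238, 0.1639]
eef_rot: [1.395, 1.076, -1.383]
ft_force: [0.9, -0.0, -1.1]
grip_width: 0.0195
```

View pics/top1.png

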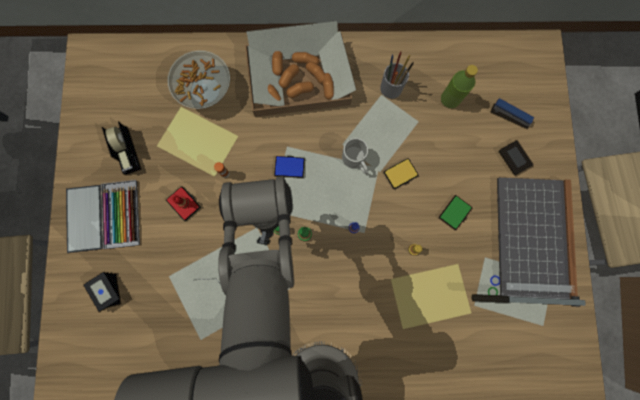

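Top view: the red stamp stands on the red pad at (182,200). I'm carrying green over the other things to its pad.

```bash
python3 -m handwheel '1 .00265 -.0318 0 0 0 0;1 .00265 -.0318 0 0 0 0;1 .00265 -.0318 0 0 0 0;1 .00265 -.0318 0 0 0 0;1 .00265 -.0318 0 0 0 0;1 .00265 -.0318 0 0 0 0;1 .00265 -.0318 0 0 0 0;1 .00265 -.0318 0 0 0 0;1 .00265 -.0318 0 0 0 0;1 .00265 -.0318 0 0 0 0;1 .00265 -.0318 0 0 0 0;1 .00265 -.0318 0 0 0 0'; python3 -m handwheel '1 .00265 -.0318 0 0 0 0;1 .00265 -.0318 0 0 0 0;1 .00265 -.0318 0 0 0 0;1 .00265 -.0318 0 0 0 0;1 .0026 -.0314 0 0 0 0;1 0 0 -.03 0 0 0;1 0 0 -.03 0 0 0;1 0 0 0 0 0 0;1 0 0 0 0 0 0'
python3 look.py w4 green .491 -.417
```

```text
time_s: 8.43
tcp_pos: [0.4781, -0.2592, 0.1588]
eef_rot: [1.391, 1.083, -1.392]
ft_force: [1.1, 0.8, -0.6]
grip_width: 0.0198
time_s: 9.18
tcp_pos: [0.4908, -0.4153, 0.0976]
eef_rot: [1.392, 1.087, -1.392]
ft_force: [0.1, -0.4, 0.1]
grip_width: 0.02
tcp [ 0.4908 -0.4153  0.0976] later [ 0.492  -0.4163  0.1   ] w 0.0199 f [ 0.6  0.  -0.2]
pad centre expected px [316. 201.]
green [ 263  158  108  128 6549] [315. 215.] z.014-> [ 0.487 -0.431  0.014]
green [122 317  26  22 199] [135. 327.] z.014-> [ 0.264 -0.509  0.014]
```

View pics/w4.png

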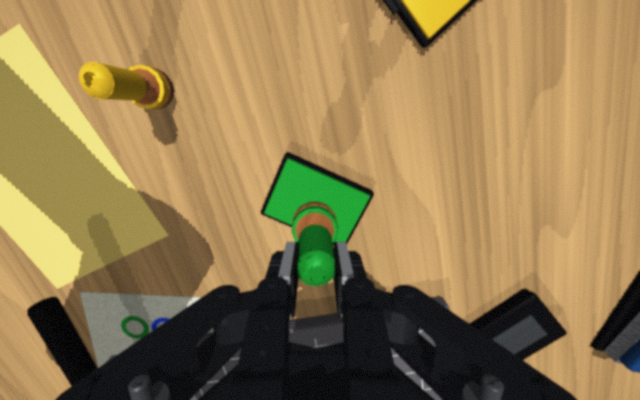

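```bash
python3 -m handwheel '1 0 0 -.025 0 0 0;1 0 0 -.015 0 0 0;1 0 0 -.005 0 0 0;1 0 0 -.002 0 0 0;1 0 0 0 0 0 0' ; python3 -m handwheel '1 0 0 -.001 0 0 0;1 0 0 -.001 0 0 0;1 0 0 0 0 0 0';python3 -m handwheel '1 0 0 -.001 0 0 0;1 0 0 -.001 0 0 0;1 0 0 0 0 0 0'
```

```text
time_s: 9.65
tcp_pos: [0.4928, -0.417, 0.0546]
eef_rot: [1.39, 1.079, -1.389]
ft_force: [0.5, -0.1, -0.8]
grip_width: 0.0196
time_s: 9.9
tcp_pos: [0.4925, -0.417, 0.0521]
eef_rot: [1.39, 1.079, -1.39]
ft_force: [0.5, 0.2, -1.3]
grip_width: 0.0201
time_s: 10.15
tcp_pos: [0.4924, -0.4172, 0.0506]
eef_rot: [1.39, 1.079, -1.39]
ft_force: [-1.7, 1.4, 5.4]
grip_width: 0.0195
```

```bash
python3 -m handwheel '0.8 0 0 0 0 0 0;0.6 0 0 0 0 0 0;0.5 0 0 0 0 0 0;0.4 0 0 0 0 0 0;0.4 0 0 0 0 0 0;0.4 0 0 .015 0 0 0;0.4 0 0 .035 0 0 0;0.4 0 0 .035 0 0 0;0.4 0 0 .015 0 0 0'; python3 -m handwheel '0.3 -.0234 .0258 0 0 0 0;0.3 -.0234 .0258 0 0 0 0;0.3 -.0234 .0258 0 0 0 0;0.3 -.0234 .0258 0 0 0 0;0.3 -.0234 .0258 0 0 0 0;0.3 0 0 0 0 0 0;0.3 0 0 0 0 0 0'
python3 look.py w5 yellow .375 -.288
python3 - <<'E'
from h import *
c=pose('wrist',observe());print(proj([[.375,-.288,.036],[.375,-.288,.072],[.375,-.288,0]],c).round(0))
E
```

```text
time_s: 10.9
tcp_pos: [0.4934, -0.418, 0.1539]
eef_rot: [1.389, 1.074, -1.388]
ft_force: [0.8, -1.0, 0.1]
grip_width: 0.0512
time_s: 11.48
tcp_pos: [0.3743, -0.2866, 0.1496]
eef_rot: [1.39, 1.081, -1.39]
ft_force: [0.5, -0.5, 0.8]
grip_width: 0.0597
tcp [ 0.3743 -0.2866  0.1496] later [ 0.3755 -0.2879  0.1498] w 0.0596 f [ 0.4 -1.2  0.3]
pad centre expected px [316. 186.]
yellow [ 490   45   95  108 5580] [538. 100.] z.014-> [ 0.613 -0.256  0.014]
yellow [303 168  33  44 986] [319. 190.] z.014-> [ 0.377 -0.293  0.014]
yellow [ 117  172  101  100 3167] [161. 217.] z.014-> [ 0.194 -0.28   0.014]
yellow [254 273  17  36 147] [261. 297.] z.014-> [ 0.271 -0.413  0.014]
[[314. 190.]
 [314. 201.]
 [314. 182.]]
```

View pics/w5.png

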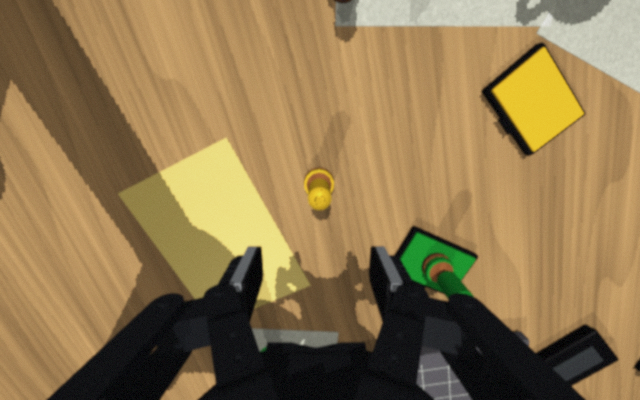

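Green stands on its pad at (435,268), and yellow is at (319,190). I'm gripping yellow and carrying it over.

```bash
python3 -m handwheel '0.3 .003 0 -.033 0 0 0; 0.3 0 0 -.033 0 0 0; 0.3 0 0 -.03 0 0 0; 0.3 0 0 -.014 0 0 0;0.3 0 0 -.004 0 0 0;0.3 0 0 0 0 0 0'; python3 -m handwheel '1 0 0 0 0 0 0;1 0 0 0 0 0 0;1 0 0 0 0 0 0;1 0 0 0 0 0 0;1 0 0 0 0 0 0;1 0 0 0 0 0 0' 40; python3 -m handwheel '1 0 0 .015 0 0 0;1 0 0 .03 0 0 0;1 0 0 .035 0 0 0;1 .0337 .0043 0 0 0 0;1 .0337 .0043 0 0 0 0;1 .0337 .0043 0 0 0 0;1 .0337 .0043 0 0 0 0;1 .0337 .0043 0 0 0 0;1 .0337 .0043 0 0 0 0;1 .0337 .0043 0 0 0 0;1 0 0 0 0 0 0;1 0 0 0 0 0 0'
python3 look.py w6 yellow .614 -.257
```

```text
time_s: 12.03
tcp_pos: [0.3785, -0.2882, 0.0342]
eef_rot: [1.391, 1.082, -1.391]
ft_force: [-0.9, 1.1, 0.8]
grip_width: 0.0596
time_s: 12.53
tcp_pos: [0.3788, -0.2884, 0.0364]
eef_rot: [1.39, 1.078, -1.39]
ft_force: [-0.4, 0.4, 6.4]
grip_width: 0.02
time_s: 13.53
tcp_pos: [0.615, -0.2566, 0.1144]
eef_rot: [1.389, 1.083, -1.389]
ft_force: [-0.3, 0.4, -0.6]
grip_width: 0.0196
tcp [ 0.615  -0.2566  0.1144] later [ 0.6138 -0.2571  0.1146] w 0.02 f [-0.6 -0.3 -0.3]
pad centre expected px [314. 195.]
yellow [ 264  143  103  139 6585] [314. 208.] z.014-> [ 0.611 -0.271  0.014]
yellow [   0  223  126  175 8625] [ 55. 313.] z.014-> [ 0.292 -0.321  0.014]
yellow [599 353  41  40  89] [620. 374.] z.014-> [ 0.926 -0.577  0.014]
```

View pics/w6.png

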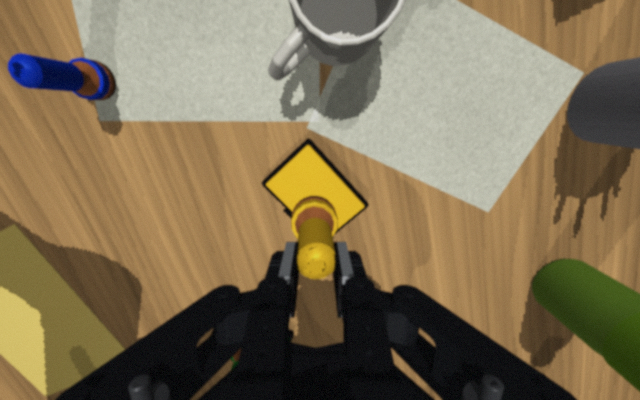

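```bash
python3 -m handwheel '1 0 0 -.03 0 0 0;1 0 0 -.02 0 0 0;1 0 0 -.009 0 0 0;1 0 0 -.003 0 0 0;1 0 0 0 0 0 0' ; python3 -m handwheel '1 0 0 -.001 0 0 0;1 0 0 -.001 0 0 0;1 0 0 0 0 0 0';python3 -m handwheel '1 0 0 -.001 0 0 0;1 0 0 -.001 0 0 0;1 0 0 0 0 0 0'
```

```text
time_s: 14.0
tcp_pos: [0.6133, -0.2579, 0.0533]
eef_rot: [1.391, 1.081, -1.391]
ft_force: [1.0, 1.2, -0.8]
grip_width: 0.0196
time_s: 14.25
tcp_pos: [0.6145, -0.2579, 0.0524]
eef_rot: [1.391, 1.079, -1.389]
ft_force: [-0.7, 0.9, -2.0]
grip_width: 0.0198
time_s: 14.5
tcp_pos: [0.6145, -0.2578, 0.0505]
eef_rot: [1.39, 1.079, -1.389]
ft_force: [-0.4, 1.0, 4.9]
grip_width: 0.0201
```

```bash
python3 -m handwheel '0.8 0 0 0 0 0 0;0.6 0 0 0 0 0 0;0.5 0 0 0 0 0 0;0.4 0 0 0 0 0 0;0.4 0 0 0 0 0 0;0.4 0 0 .015 0 0 0;0.4 0 0 .035 0 0 0;0.4 0 0 .035 0 0 0;0.4 0 0 .015 0 0 0'; python3 -m handwheel '0.3 -.0239 .0219 0 0 0 0;0.3 -.0239 .0219 0 0 0 0;0.3 -.0239 .0219 0 0 0 0;0.3 -.0239 .0219 0 0 0 0;0.3 -.0239 .0219 0 0 0 0;0.3 -.0239 .0219 0 0 0 0;0.3 -.0239 .0219 0 0 0 0;0.3 0 0 0 0 0 0;0.3 0 0 0 0 0 0'
python3 look.py w7 blue .447 -.105
python3 - <<'E'
from h import *
c=pose('wrist',observe());print(proj([[.447,-.105,.036],[.447,-.105,.072],[.447,-.105,0]],c).round(0))
E
```

```text
time_s: 15.25
tcp_pos: [0.6157, -0.2584, 0.1541]
eef_rot: [1.391, 1.074, -1.387]
ft_force: [0.6, -0.1, 0.2]
grip_width: 0.0514
time_s: 16.0
tcp_pos: [0.4461, -0.1034, 0.1497]
eef_rot: [1.39, 1.081, -1.389]
ft_force: [1.2, 0.1, -0.1]
grip_width: 0.0601
tcp [ 0.4461 -0.1034  0.1497] later [ 0.4473 -0.1044  0.1498] w 0.0597 f [-0.2 -0.7  0.6]
pad centre expected px [316. 186.]
blue [303 172  29  41 718] [317. 194.] z.014-> [ 0.446 -0.114  0.014]
[[314. 191.]
 [314. 202.]
 [315. 182.]]
```

View pics/w7.png

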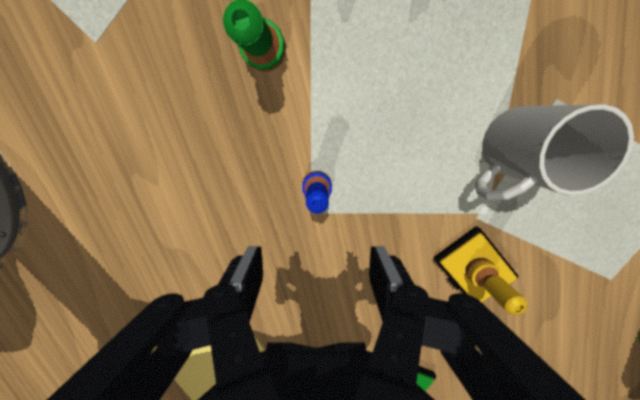

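Yellow stands on its pad at (480,265), and blue is at (317,190). I'm gripping blue and carrying it.

```bash
python3 -m handwheel '0.3 .001 0 -.033 0 0 0; 0.3 0 0 -.033 0 0 0; 0.3 0 0 -.03 0 0 0; 0.3 0 0 -.014 0 0 0;0.3 0 0 -.004 0 0 0;0.3 0 0 0 0 0 0'; python3 -m handwheel '1 0 0 0 0 0 0;1 0 0 0 0 0 0;1 0 0 0 0 0 0;1 0 0 0 0 0 0;1 0 0 0 0 0 0;1 0 0 0 0 0 0' 40; python3 -m handwheel '1 0 0 .015 0 0 0;1 0 0 .03 0 0 0;1 0 0 .035 0 0 0;1 .0238 .0241 0 0 0 0;1 .0238 .0241 0 0 0 0;1 .0238 .0241 0 0 0 0;1 .0238 .0241 0 0 0 0;1 .0238 .0241 0 0 0 0;1 .0238 .0241 0 0 0 0;1 .0238 .0241 0 0 0 0;1 .0238 .0241 0 0 0 0;1 0 0 0 0 0 0'
python3 look.py w8 blue .638 .088
```

```text
time_s: 16.55
tcp_pos: [0.448, -0.1048, 0.0342]
eef_rot: [1.39, 1.082, -1.392]
ft_force: [0.6, -0.2, 0.1]
grip_width: 0.0594
time_s: 17.05
tcp_pos: [0.4486, -0.1046, 0.0364]
eef_rot: [1.391, 1.078, -1.389]
ft_force: [-0.2, 0.3, 6.0]
grip_width: 0.0196
time_s: 18.05
tcp_pos: [0.6412, 0.0931, 0.115]
eef_rot: [1.391, 1.082, -1.385]
ft_force: [-1.2, -0.5, -0.1]
grip_width: 0.0202
tcp [0.6412 0.0931 0.115 ] later [0.6393 0.091  0.1147] w 0.0198 f [-0.1 -0.1 -0.5]
pad centre expected px [313. 200.]
blue [ 278  150   73  135 6065] [316. 210.] z.014-> [0.638 0.076 0.014]
```

View pics/w8.png

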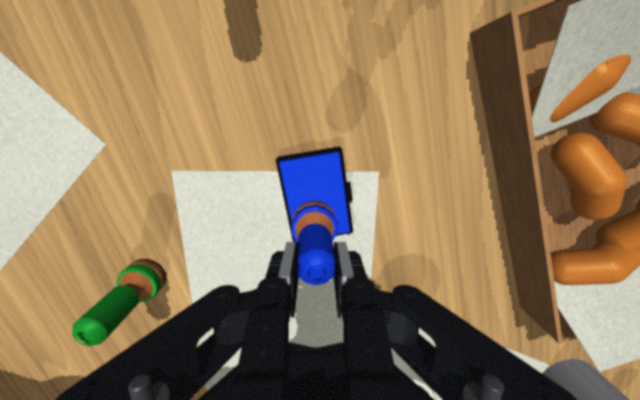

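```bash
python3 -m handwheel '1 0 0 -.03 0 0 0;1 0 0 -.02 0 0 0;1 0 0 -.009 0 0 0;1 0 0 -.003 0 0 0;1 0 0 0 0 0 0' ; python3 -m handwheel '1 0 0 -.001 0 0 0;1 0 0 -.001 0 0 0;1 0 0 0 0 0 0';python3 -m handwheel '1 0 0 -.001 0 0 0;1 0 0 -.001 0 0 0;1 0 0 0 0 0 0'
```

```text
time_s: 18.52
tcp_pos: [0.6377, 0.088, 0.0531]
eef_rot: [1.39, 1.081, -1.392]
ft_force: [0.3, 0.2, -1.2]
grip_width: 0.02
time_s: 18.77
tcp_pos: [0.6387, 0.0884, 0.0523]
eef_rot: [1.392, 1.079, -1.389]
ft_force: [0.2, 0.2, -1.0]
grip_width: 0.0196
time_s: 19.02
tcp_pos: [0.6386, 0.0887, 0.0505]
eef_rot: [1.391, 1.08, -1.389]
ft_force: [-1.5, 0.5, 4.3]
grip_width: 0.0198
```

```bash
python3 -m handwheel '0.8 0 0 0 0 0 0;0.6 0 0 0 0 0 0;0.5 0 0 0 0 0 0;0.4 0 0 0 0 0 0;0.4 0 0 0 0 0 0;0.4 0 0 .015 0 0 0;0.4 0 0 .035 0 0 0;0.4 0 0 .035 0 0 0;0.4 0 0 .035 0 0 0;0.4 0 0 .03 0 0 0'; python3 -m handwheel '0.4 -.035 0 0 0 0 0;0.4 -.035 0 0 0 0 0;0.4 -.035 0 0 0 0 0;0.4 -.035 0 0 0 0 0;0.4 -.035 0 0 0 0 0;0.4 -.035 0 0 0 0 0;0.4 -.03 0 0 0 0 0;0.4 0 0 0 0 0 0;0.4 0 0 0 0 0 0'
python3 - <<'E'
from h import *
a=camera('top')[130:270,160:480];b=camera('scene')[150:305,195:505]
f=lambda i,n:cv2.resize(i,(n,int(i.shape[0]*n/i.shape[1])),interpolation=cv2.INTER_CUBIC)
b=f(b,500);a=f(a,700);b=cv2.copyMakeBorder(b,0,0,0,200,cv2.BORDER_CONSTANT)
cv2.imwrite('pics/end.png',np.vstack([a,b]))
E
```

```text
time_s: 19.85
tcp_pos: [0.6383, 0.0885, 0.2017]
eef_rot: [1.391, 1.08, -1.389]
ft_force: [0.7, -0.1, -0.2]
grip_width: 0.0516
time_s: 20.6
tcp_pos: [0.3975, 0.0886, 0.1998]
eef_rot: [1.391, 1.08, -1.389]
ft_force: [0.8, -0.7, 0.3]
grip_width: 0.0511
```

View pics/end.png

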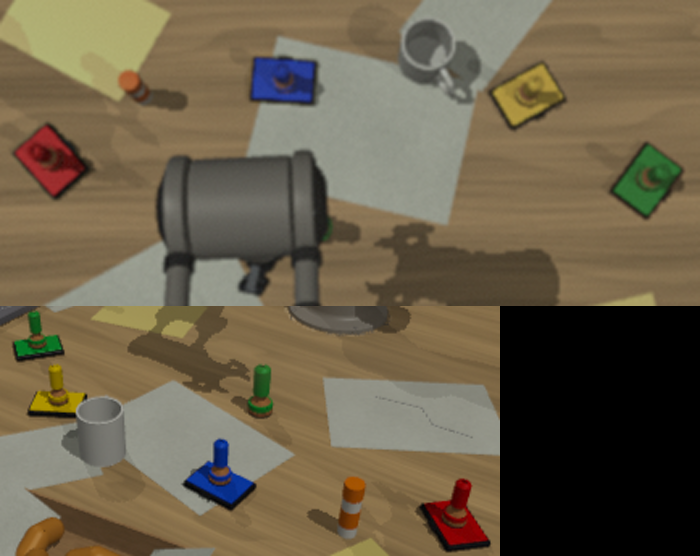

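All four stamps stand centred on their own pads. The mug, glue stick and big green stamp are where they were, and the arm is clear. I'm handing in.

```bash
python3 -c "
from workcell import *
print(job_done())"
```

```text
the job is handed in; nothing more can be done
None
```

The job is handed in: the red, small green, yellow and blue stamps each stand on the pad of their own colour. I lowered each one until the wrist felt light contact (about 4–8 N), then opened the gripper and lifted straight up. This took about 21 s of the 99 s allowed.

- **Final check:** the last top and scene pictures show all four stamps upright, with the whole foot on the felt near the pad centre. The mug, the glue stick and the larger green stamp stand unmoved. The gripper had been backed off at 0.20 m height and was touching nothing.
- **Disagreements:**
  - The first move fell short because the 41.7 mm row limit applies to the total length of the shift. I corrected it before going down to the red stamp.
  - The wrist picture put the blue pad about 4 mm from my first estimate. I made no correction, as the stamp has about 12 mm of room on the felt.
  - The arm rose about 2 mm each time the jaws closed, so I allowed for that when lowering.

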